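# Close up the file row and lock its sliding stop with the snap cap

## Task

On the file rack, slide the steel stop all the way along its track until its upright fence is up against the row of binders. Then fit the hollow snap cap, open end down, over the ball stud that stands in the stop's slot, and press it straight down: you will feel it click, but keep pressing after the force drops until its rim sits flat on the steel plate. Finish while still holding the cap down with a firm push (about 10 N or more); do not let go, and leave the other things on the table where they are.

Things in the scene. Friction and masses are not known exactly. Their poses are not given: they have to be found in the camera images.
- rack: Fixed grey file rack. Origin on the table, under the stud's axis; z up. Its +y is the slide direction, towards a row of three fixed upright binders (up to 210 mm tall, 160 mm deep in x, from y = 130 to 290 mm). A track 70 mm wide runs along y from -200 to 130 mm; its two guide edges, at x = 28 to 34 mm either side, are 14 mm high. The steel stop slides in it.
- stop (a joint): Travel of the sliding stop, m: 0 = farthest from the binders, 0.080 = fence against them (hard end). Friction 1.5 N, stays where left. A steel plate, top 11 mm above the table, 52 mm wide (rack x), with a 22 mm wide slot along y round the stud. An upright fence, 140 mm wide, 4 mm thick, top 116 mm above the table, is at rack y = joint + 45 mm; a push tab is at the other end.
- push_tab (a point): Middle of the top edge of the stop's upright steel push tab: 10 mm thick (rack y), 34 mm wide (rack x), from the plate at 11 mm up to 60 mm above the table, at rack y = joint - 155 mm. Moves with the stop.
- stud_foot (a point): Point on the upright stud's axis level with the plate's top face (11 mm above the table), where the cap's rim comes to rest. The stud is 18 mm in diameter, steel, coned from 32 mm to its top at 39 mm above the table; four spring balls at 21.5 mm above the table bulge from it to 27 mm across.
- cap_mid (a point): Centre (half-way up, 22 mm above its rim) of the loose snap cap: a round plain black plastic cap 38 mm in diameter, 44 mm tall, 50 g, closed flat top, open below, standing open end down on the table, its z axis up. Inside, a lip 22 mm in diameter and 3 mm high at the rim, then a 30 mm bore 34 mm deep. Fully seated, this point is 22 mm above stud_foot.
- stamp: Bystander: wooden rubber stamp, 38 mm round base, 64 mm tall with a turned waist and knob. Origin under its base. Leave alone.
- tape: Bystander: cardboard ring lying flat, 54 mm outside diameter, 24 mm tall, open through the middle. Origin under its centre. Leave alone.
- carton: Bystander: small cardboard carton 70 x 90 x 50 mm. Origin under its centre. Leave alone.
- stud_top (a point): Top of the stud, 28 mm above stud_foot. The cap's lip meets the balls when the rim is about 16 mm above the plate; they resist with about 10 N at most, give way with a click some 8 to 10 mm lower, and leave about 2 mm of free travel before the rim lands on the plate. Pressed off-centre it takes somewhat more; 20 N is ample.
Things that resemble listed ones, but are neither listed nor needed, are in the scene too. Leave any green look-alike of the part that bears cap_mid alone.

How it is judged:
By the outcome, as a careful person would: the job done as asked, in the order asked, and still so for the second after the job is handed in, while the arm keeps its last pose, push and grip.
It also fails if it takes over 56 s, if anything falls off the work surface, if the arm or the gripper's body presses on something with over 40 N, if the wrist force passes 120 N, or if a joint passes its speed limit or range.

## Robot

A 7-joint arm with a two-finger parallel gripper is mounted at the origin on the work surface. World frame = base frame: x ahead of the robot, y to its left, z up, the work surface at z = 0. Lengths are in m, angles in degrees, forces in N, time in s.
With the tool pointing down it reaches from about 0.4 to 0.875 m from the base axis. Payload 4.4 kg.
Tool frame: the origin (TCP) lies midway between the tips of the shut fingers; the grasp point (between the pads) lies 19 mm behind it; z points along the fingers, y is the direction in which the jaws open and shut (so a half turn about z gives the same grasp; the last joint's range is limited). The gripper opens to 85 mm and grips with 20 to 120 N. Pads are 22 mm wide; open, the fingers measure 114 mm over their backs; the gripper's body (76 mm by 85 mm) begins 54 mm behind the grasp point. The pads swing forward as they close: fully open they stand 13 mm farther back than shut.
Start: joints at [-80.203, 36.005, 2.206, 86.941, -1.547, 57.084, -1.146], TCP at [0.152, 0.632, 0.231] pointing down, gripper open.
Joint ranges: [-175.42, 175.42], [-21.48, 121.26], [-71.46, 75.88], [10.55, 141.38], [-63.04, 243.04], [13.31, 113.54], [-168.57, 168.57]. Speed limits (degrees/s): [147.25, 147.25, 180, 180, 180, 180, 180].

## Interface

Orientations are given as [roll, pitch, yaw] about the fixed x, y, z axes, in that order (R = Rz(yaw) Ry(pitch) Rx(roll)).
In Python, from cell import bot gives the robot as it stands. The module is installed in compiled form; this text tells all that it offers.
- The arm moves only by the tool servo_tool, never from a script. Its argument "steps" is a list of rows, each a list of 4 numbers: the shift along the tool's x, y, z in m, then the turn about the tool's z in degrees. In form: [[dx, dy, dz, spin], ...]. A call has 1 to 12 rows; each row shifts and turns the pose as measured when the row begins, along the tool's axes as they then stand; what a row does not reach is not made up. A row lasts 1/8 s, in which the tool goes at most 62.5 mm and 10.7 degrees, less where a joint would pass 70% of its speed; a pose out of reach is approached as far as the arm can. A call with a gripper value outside its range is refused whole. "hand" is the finger opening in m, from 0 to 0.0854, set as the call begins (left out, the last holds). The fingers move at their own pace and stop on an object; "grip_force" is the grip in N (left out, the last holds). Time passes only in rows, so rows that do not move let the fingers close. It gives the time, the measured TCP pose, the force and the opening at its end, in the units of the state.
- bot.get_state(): the state, without advancing time (a new reading comes with each control period).
- bot.get_image(name): name is "scene" or "top" or "wrist"; returns a dict with "frame" (420x560x3 uint8, blue, green, red), "intrinsics" (3x3 intrinsics, pixels), "pose" (4x4, takes a point from camera to world coordinates). Camera axes: x right, y down, z forward; pixel columns grow to the right and rows downward; lengths in m; the calibration is good to about 2 mm. A picture is of the moment at which its call begins. There is no depth.
- bot.close_job(): hands the job in, once; it reports no verdict.
The state is a dict: "time_s": time; "joint_pos": joint angles; "qvel": joint speeds; "joint_torque": joint torques, N m; "position": TCP position; "orientation": TCP orientation; "wrist_force": force on the tool from outside, world axes, zero at the start; "wrist_torque": the same for the moment, N m; "gripper_width": opening from 0.0 (shut) to 1.0 (fully open).
Only numpy, scipy, OpenCV 4.12 (cv2) and the standard library are available. Lean on these libraries where they do the work, as an engineer would, in place of code of your own. Each camera call takes 0.05 s, during which the arm holds its last target.

## Working session

There is one attempt and no reset: what is moved stays moved. The work goes in short steps, Python scripts to look and compute and a tool call to move; the robot and the scene stay as the last step left them, time stands still between calls to the robot, and variables do not carry over. Pictures are saved under pics/ and viewed, and the job is handed in when it is done.

Besides the shell and the picture viewer there is one more tool, called after ">>>" as name([rows], argument=value, ...), one row to a line, values as JSON. servo_tool: Moves the arm, as the interface text tells. Its arguments: {"type":"object","properties":{"steps":{"type":"array"},"hand":{"type":"number"},"grip_force":{"type":"number"}},"required":["steps"]}

```bash
mkdir -p pics; python3 - <<'E'
from cell import bot
import cv2,numpy as np,pickle
s=bot.get_state();print(s)
for n in ["scene","top","wrist"]:
    d=bot.get_image(n);cv2.imwrite(f"pics/{n}0.png",d["frame"]);pickle.dump(d,open(f"{n}0.pkl","wb"))
    print(n,d["intrinsics"].tolist(),np.round(d["pose"],4).tolist())
E
```

```text
{'time_s': 0.0, 'joint_pos': array([-80.20158945,  36.05881349,   2.20249807,  86.9979513 ,
        -1.5441999 ,  57.0831212 ,  -1.14514498]), 'qvel': array([-0.07931948, -0.08947789, -0.00593425,  0.02296906,  0.03664614,
        0.01193448,  0.01677732]), 'joint_torque': array([ 1.67974966e-03, -5.63417029e+01,  1.22629903e+00, -1.93443185e+01,
        1.08518475e-02,  1.06127738e-02, -1.29947099e-05]), 'position': array([0.15233054, 0.63124017, 0.23037935]), 'orientation': array([-1.79889848e+02,  3.78716261e-03,  1.66433827e+02]), 'wrist_force': array([-0.08001367, -0.38140268, -0.5122891 ]), 'wrist_torque': array([-0.00900754,  0.00938789, -0.02026964]), 'gripper_width': 0.999062707861053}
scene [[387.7878584035592, 0.0, 278.56708075230483], [0.0, 387.7878584035592, 212.20959275029165], [0.0, 0.0, 1.0]] [[-0.8373, 0.4164, -0.3542, 0.9117], [0.5464, 0.6175, -0.5657, 0.4096], [-0.0168, -0.6673, -0.7446, 0.7139], [0.0, 0.0, 0.0, 1.0]]
top [[459.9470174264694, 0.0, 279.6879420174287], [0.0, 459.9470174264694, 207.8040804610772], [0.0, 0.0, 1.0]] [[0.0098, -0.9953, 0.096, 0.5353], [-0.9999, -0.0099, -0.0013, -0.048], [0.0022, -0.096, -0.9954, 0.808], [0.0, 0.0, 0.0, 1.0]]
wrist [[370.38945810572363, 0.0, 281.9804430447749], [0.0, 370.38945810572363, 209.61113973269408], [0.0, 0.0, 1.0]] [[0.234, 0.9361, 0.2626, 0.0865], [0.9722, -0.2247, -0.0656, 0.6476], [-0.0024, 0.2707, -0.9627, 0.3744], [0.0, 0.0, 0.0, 1.0]]
```

View pics/scene0.png

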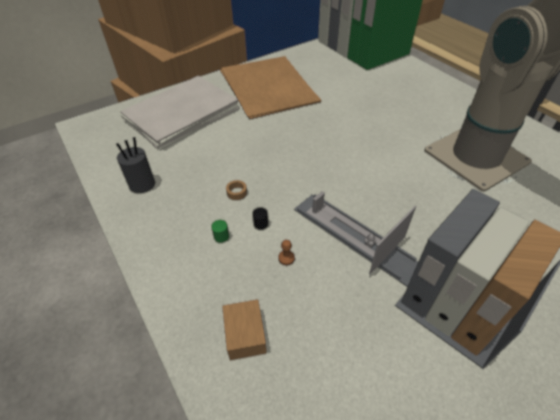

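View pics/top0.png

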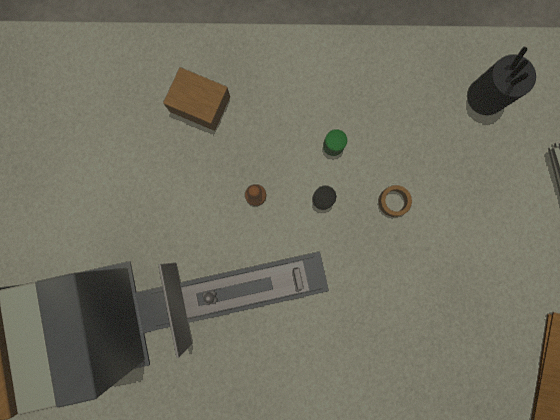

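View pics/wrist0.png

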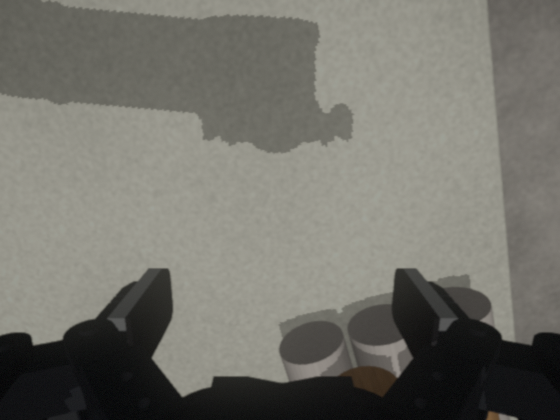

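Scene: black cap candidates are the small black cylinder (top 324,197; scene 260,218), the green look-alike (336,140; scene 220,231), the pen cup (500,85; scene 137,170) and the stamp (256,195; scene 287,252). The plain black 38 mm one fits. Stud is at top (210,297), tab at (297,279), fence near (175,310). I'll check a crop and measure.

```bash
cat > h.py <<'E'
import numpy as np,cv2,pickle
def ray(d,u,v):
    K=d["intrinsics"];P=d["pose"];r=P[:3,:3]@np.linalg.solve(K,[u,v,1.]);return P[:3,3],r
def onz(d,u,v,z):
    o,r=ray(d,u,v);return o+r*(z-o[2])/r[2]
def proj(d,p):
    P=d["pose"];c=P[:3,:3].T@(np.asarray(p)-P[:3,3]);q=d["intrinsics"]@c;return q[:2]/q[2]
E
python3 - <<'E'
from h import *
t=pickle.load(open("top0.pkl","rb"));s=pickle.load(open("scene0.pkl","rb"))
a=cv2.resize(t["frame"][170:370,130:390][:, :],None,fx=3,fy=3,interpolation=cv2.INTER_CUBIC)
cv2.imwrite("pics/c1.png",cv2.convertScaleAbs(a,alpha=1.8))
b=cv2.resize(s["frame"][170:290,200:430],None,fx=3.4,fy=3.4,interpolation=cv2.INTER_CUBIC)
cv2.imwrite("pics/c2.png",cv2.convertScaleAbs(b,alpha=1.5))
E
```

```text
(no output)
```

View pics/c1.png

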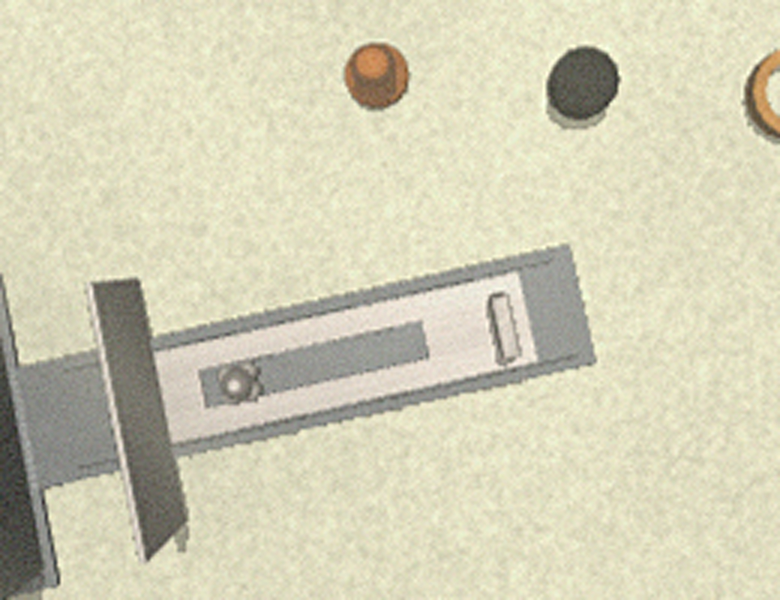

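View pics/c2.png

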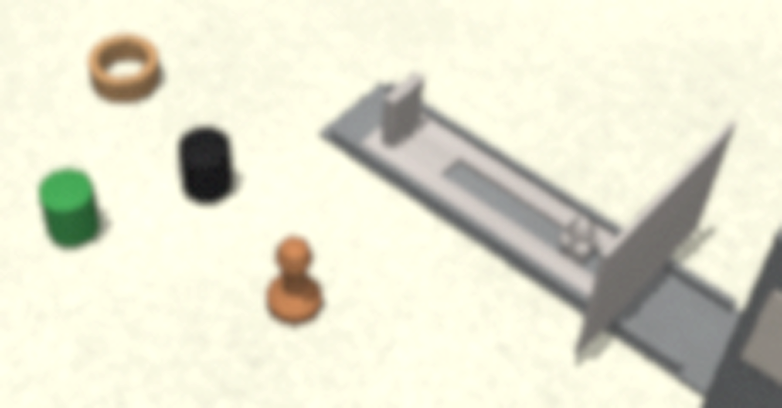

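```bash
python3 - <<'E'
from h import *
t=pickle.load(open("top0.pkl","rb"));s=pickle.load(open("scene0.pkl","rb"))
c=lambda x,y:(130+x/3-1/3,170+y/3-1/3)
# black cap
for nm,d,win in (("top",t,(300,350,175,220)),("scene",s,(245,280,200,235))):
    f=d["frame"];x0,x1,y0,y1=win
    m=(f[y0:y1,x0:x1].max(2)<60).astype(np.uint8)
    n,l,st,ce=cv2.connectedComponentsWithStats(m);i=1+st[1:,4].argmax()
    print(nm,st[i],ce[i]+[x0,y0])
    if nm=="top":
        cn=max(cv2.findContours(m,0,1)[0],key=cv2.contourArea);(e,ax,an)=cv2.fitEllipse(cn);e=np.array(e)+[x0,y0];print(e,ax)
        print("cap blob @22mm",onz(t,*(ce[i]+[x0,y0]),.022),"@top",onz(t,*(ce[i]+[x0,y0]),.044))
    print(nm,"centre ray z=.022",onz(d,*(ce[i]+[x0,y0]),.022))
# guides' outer edges, stud, tab
st=onz(t,*c(235,383),.039);tb=onz(t,*c(498,329),.06)
print("stud",st,"tab",tb)
print("tab corners", [onz(t,*c(*q),.06)[:2].round(4) for q in((488,294),(510,292),(522,362),(498,364))])
# right end corners of base; outer edges
E1=[onz(t,*c(*q),.0)[:2] for q in((568,246),(594,361))];print("end",E1)
for A,B in (((158,336),(568,246)),((205,448),(594,361))):
    a,b=onz(t,*c(*A),.005),onz(t,*c(*B),.005);v=a-b;print("dir deg",np.degrees(np.arctan2(v[1],v[0])))
print("dirstudtab",np.degrees(np.arctan2(*(st-tb)[1::-1])),np.hypot(*(st-tb)[:2]))
print("scene tab",onz(s,200+405/3.4,170+95/3.4,.06),"stud",onz(s,200+577/3.4,170+222/3.4,.039))
E
```

```text
top [ 13  11  23  24 425] [323.97411765 197.47764706]
[323.98245811 197.501194  ] (21.092668533325195, 23.887649536132812)
cap blob @22mm [ 0.62970089 -0.12503359  0.022     ] @top [ 0.62705838 -0.12287752  0.044     ]
top centre ray z=.022 [ 0.62970089 -0.12503359  0.022     ]
scene [  8   8  15  21 259] [260.18532819 218.13127413]
scene centre ray z=.022 [ 0.62889025 -0.12458089  0.022     ]
stud [0.46003489 0.06771927 0.039     ] tab [ 0.49200666 -0.07580342  0.06      ]
tab corners [array([ 0.5106, -0.0703]), array([ 0.5118, -0.0821]), array([ 0.4746, -0.0888]), array([ 0.4735, -0.0759])]
end [array([ 0.53682461, -0.11853833]), array([ 0.47074867, -0.13368368])]
dir deg 102.86275791273182
dir deg 102.97615819946448
dirstudtab 102.55841597413367 0.14704066398887336
scene tab [ 0.49760074 -0.07164885  0.06      ] stud [0.46116392 0.06672917 0.039     ]
```

Measured: slide direction is about 102.9° in world. Stud is at (0.460, 0.067), tab at about (0.493, -0.075), and the cap at (0.629, -0.125), with two views agreeing. Lifting clear, going around, and shutting the fingers for the push.

>>> servo_tool([
  [0,0,-0.04,0],
  [0,0,-0.04,0],
  [-0.049,-0.018,0,0],
  [-0.049,-0.018,0,0],
  [-0.049,-0.018,0,0],
  [-0.049,-0.018,0,0],
  [-0.049,-0.018,0,0],
  [-0.049,-0.018,0,0],
  [-0.049,-0.018,0,0],
  [-0.049,-0.018,0,0],
], hand=0.0, grip_force=30)

```text
time_s: 1.4
position: [0.5043, 0.3972, 0.3092]
orientation: [-179.7, -0.2, 167.2]
wrist_force: [-0.0, 0.7, 0.8]
gripper_width: -0.0
```

>>> servo_tool([
  [-0.0123,-0.0526,0,0],
  [-0.0123,-0.0526,0,0],
  [-0.0123,-0.0526,0,0],
  [-0.0123,-0.0526,0,0],
  [-0.0123,-0.0526,0,0],
  [-0.0123,-0.0526,0,0],
  [-0.0123,-0.0526,0,0],
  [-0.0123,-0.0526,0,0],
  [-0.0123,-0.0526,0,0],
  [-0.0123,-0.0526,0,0],
])

```text
time_s: 2.65
position: [0.5073, -0.1605, 0.3094]
orientation: [-179.6, -0.2, 167.1]
wrist_force: [1.1, 0.1, 0.0]
gripper_width: -0.001
```

```bash
python3 - <<'E'
from cell import bot
s=bot.get_state();print(s["joint_pos"].round(1),s["position"],s["orientation"])
E
```

```text
[ 5.9 21.8 11.8 99.8 -4.5 59.1 96.3] [ 0.50734049 -0.16054197  0.30943072] [-179.55963703   -0.21685577  167.07556754]
```

>>> servo_tool([
  [0,0,0.05,-8.6],
  [0,0,0.05,-8.6],
  [0,0,0.05,-8.6],
  [-0.005,0,0.05,0],
  [0,0,0.04,0],
  [0,0,0.039,0],
  [0,0,0,0],
])

```text
time_s: 3.52
position: [0.5122, -0.1701, 0.0231]
orientation: [-179.5, -0.2, -166.9]
wrist_force: [0.3, -0.4, 0.3]
gripper_width: 0.002
```

```bash
python3 - <<'E'
from cell import bot
import cv2,pickle
s=bot.get_state();print(s["joint_pos"].round(1),s["position"],s["orientation"],s["wrist_force"])
for n in ["scene","wrist"]:
    d=bot.get_image(n);cv2.imwrite(f"pics/{n}1.png",d["frame"]);pickle.dump(d,open(f"{n}1.pkl","wb"))
E
```

```text
[ 13.5  45.5   2.4 113.1  -3.1  21.3 121.1] [ 0.51223543 -0.17008557  0.02306778] [-179.45086977   -0.18459007 -166.90934617] [ 0.3484513  -0.35326151  0.2705892 ]
```

View pics/scene1.png

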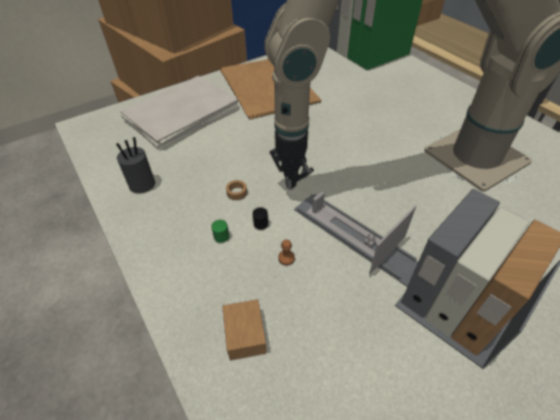

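View pics/wrist1.png

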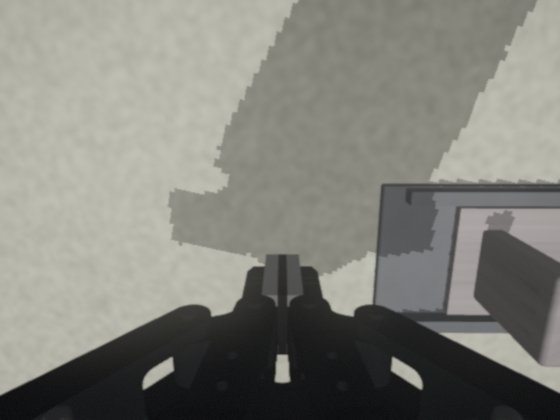

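The fingers are free behind the tab and in line with it. Pushing.

>>> servo_tool([
  [0,0.025,-0.005,0],
  [0,0.02,0,0],
  [0,0.01,0,0],
  [0,0.01,0,0],
  [0,0.01,0,0],
  [0,0.01,0,0],
  [0,0.01,0,0],
  [0,0.01,0,0],
])

```text
time_s: 4.62
position: [0.4957, -0.0683, 0.0356]
orientation: [-178.8, 0.8, -167.1]
wrist_force: [0.1, -1.7, 1.5]
gripper_width: 0.005
```

```bash
python3 - <<'E'
from cell import bot
import numpy as np
s=bot.get_state();p=s["position"][:2]-[.460,.067];print(p@[-.223,.975],p@[.975,.223],s["position"],s["orientation"],s["wrist_force"])
E
```

```text
-0.13989942380096093 0.004581341232366452 [ 0.49565176 -0.06833239  0.03563451] [-178.77666304    0.8172005  -167.14789724] [ 0.13505039 -1.70524645  1.48295928]
```

>>> servo_tool([
  [0.001,0.01,0.002,0],
  [0.001,0.01,0.002,0],
  [0.001,0.008,0.002,0],
  [0,0.006,0,0],
  [0,0.005,0,0],
  [0,0.004,0,0],
])

```text
time_s: 5.38
position: [0.4829, -0.0239, 0.028]
orientation: [-178.8, 0.9, -167.1]
wrist_force: [-0.4, -1.2, 1.1]
gripper_width: 0.003
```

```bash
python3 - <<'E'
from cell import bot
import numpy as np
s=bot.get_state();p=s["position"][:2]-[.460,.067];print(p@[-.223,.975],p@[.975,.223],s["position"],s["orientation"],s["wrist_force"])
E
```

```text
-0.09375178491156397 0.002018112783588041 [ 0.48286621 -0.02392576  0.02804697] [-178.76271172    0.86064515 -167.11399584] [-0.4357991  -1.21008021  1.10202513]
```

>>> servo_tool([
  [0,0.004,0,0],
  [0,0.004,0,0],
])

```text
time_s: 5.62
position: [0.4828, -0.0236, 0.0283]
orientation: [-178.2, 1.0, -167.5]
wrist_force: [2.7, -11.6, -1.7]
gripper_width: -0.002
```

>>> servo_tool([
  [0,0.004,0,0],
  [0,0.004,0,0],
])

```text
time_s: 5.88
position: [0.4829, -0.024, 0.0284]
orientation: [-177.7, 1.2, -168.1]
wrist_force: [1.8, -10.4, -0.5]
gripper_width: -0.003
```

Hard end reached: force rose to 11 N and motion stopped. Backing off and checking.

>>> servo_tool([
  [0,-0.01,0,0],
  [0,-0.025,0,0],
  [0,-0.03,0,0],
  [0,0,-0.05,0],
  [0,0,-0.05,0],
  [0,0,-0.03,0],
  [0,0,0,0],
], hand=0.085)

```text
time_s: 6.75
position: [0.4903, -0.0831, 0.1623]
orientation: [-178.0, 0.7, -168.1]
wrist_force: [-0.2, -0.6, -0.3]
gripper_width: 0.994
```

```bash
python3 - <<'E'
from cell import bot
import cv2,pickle
from h import *
s=bot.get_state();print(s["joint_pos"].round(1),s["position"],s["orientation"],s["wrist_force"])
d=bot.get_image("scene");cv2.imwrite("pics/scene2.png",cv2.convertScaleAbs(cv2.resize(d["frame"][150:350,220:480],None,fx=3,fy=3),alpha=1.5))
d=bot.get_image("top");cv2.imwrite("pics/top2.png",d["frame"]);pickle.dump(d,open("top2.pkl","wb"))
E
```

```text
[ -8.3  30.2  19.5 116.7 -14.5  34.  122.6] [ 0.49030673 -0.08309728  0.16227   ] [-178.02977975    0.72530425 -168.051977  ] [-0.17999237 -0.59469246 -0.3127344 ]
```

View pics/scene2.png

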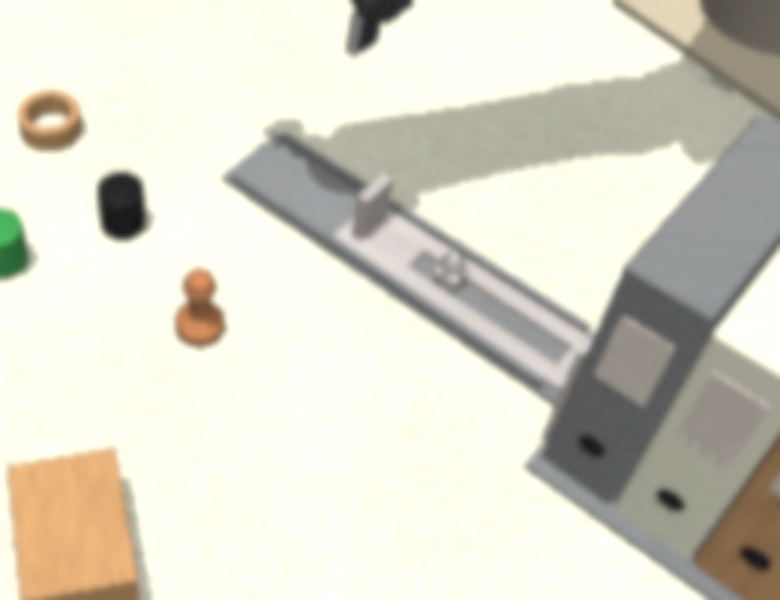

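View pics/top2.png

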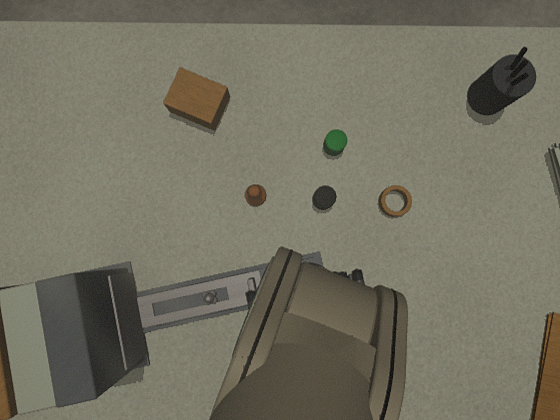

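The fence is now hard against the first binder (scene crop near 575,340; top near 118,320). The bystanders have not moved. Computing the move to the cap, along with the tool tilt.

```bash
cat >> h.py <<'E'
from scipy.spatial.transform import Rotation as Ro
def go(s,tgt):
    R=Ro.from_euler("xyz",s["orientation"],degrees=True).as_matrix()
    print("tool z",R[:,2].round(4),"y",R[:,1].round(3),"y az",np.degrees(np.arctan2(R[1,1],R[0,1])).round(2),"delta tool",(R.T@(np.array(tgt)-s["position"])).round(4))
    print("z tilt in tool: toward x %.2f deg, y %.2f deg"%tuple(-np.degrees(R[2,:2])), "pos",s["position"].round(4),"F",s["wrist_force"].round(1))
E
python3 - <<'E'
from cell import bot
from h import *
s=bot.get_state();go(s,[.6295,-.125,.12])
t0=pickle.load(open("top0.pkl","rb"));t2=pickle.load(open("top2.pkl","rb"))
f=t2["frame"];m=(f[175:220,300:350].max(2)<60).astype(np.uint8)
M=cv2.moments(m,True);print(M["m10"]/M["m00"]+300,M["m01"]/M["m00"]+175)
E
```

```text
tool z [ 0.0153 -0.0308 -0.9994] y [-0.206  0.978 -0.033] y az 101.92 delta tool [-0.1285 -0.0688  0.0436]
z tilt in tool: toward x 0.50 deg, y 1.91 deg pos [ 0.4889 -0.0829  0.1602] F [-0.4  0.2 -0.4]
323.98090692124106 197.46778042959426
```

>>> servo_tool([
  [-0.043,-0.023,0.008,0],
  [-0.043,-0.023,0.008,0],
  [-0.042,-0.023,0.008,0],
  [0,0,0,0],
])

```text
time_s: 7.35
position: [0.627, -0.123, 0.1304]
orientation: [-178.5, -0.2, -168.0]
wrist_force: [-1.2, -0.4, -0.4]
gripper_width: 0.995
```

```bash
python3 - <<'E'
from cell import bot
from h import *
s=bot.get_state();go(s,[.6295,-.125,.014])
d=bot.get_image("wrist");cv2.imwrite("pics/wrist3.png",d["frame"])
print(d["pose"].round(3).tolist(), proj(d,[.6295,-.125,.044]))
f=d["frame"];
E
```

```text
tool z [ 0.0015 -0.0256 -0.9997] y [-0.208  0.978 -0.025] y az 102.03 delta tool [-0.0025  0.0005  0.1164]
z tilt in tool: toward x -0.22 deg, y 1.45 deg pos [ 0.627  -0.123   0.1304] F [-1.2 -0.4 -0.4]
[[-0.209, 0.941, 0.266, 0.56], [0.978, 0.208, 0.031, -0.134], [-0.026, 0.266, -0.963, 0.274], [0.0, 0.0, 0.0, 1.0]] [281.97906319 217.80247954]
```

View pics/wrist3.png

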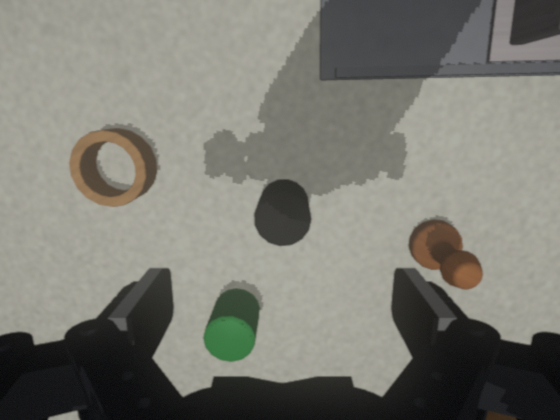

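The cap top is at (283,217) in the wrist view, against a predicted (282,218), so it sits centred between the jaws with the green one well clear. Descending.

>>> servo_tool([
  [-0.001,0,0.04,0],
  [-0.001,0,0.04,0],
  [-0.0005,0,0.025,0],
  [0,0,0.009,0],
  [0,0,0,0],
])

```text
time_s: 8.02
position: [0.6185, -0.1214, 0.0102]
orientation: [-179.0, -1.0, -168.0]
wrist_force: [0.4, -1.0, 0.0]
gripper_width: 0.996
```

```bash
python3 - <<'E'
from cell import bot
from h import *
s=bot.get_state();go(s,[.6295,-.125,.014])
E
```

```text
tool z [-0.0131 -0.0198 -0.9997] y [-0.208  0.978 -0.017] y az 102.01 delta tool [-0.0099 -0.0059 -0.0039]
z tilt in tool: toward x -0.97 deg, y 0.95 deg pos [ 0.6185 -0.1214  0.0102] F [ 0.4 -1.   0. ]
```

>>> servo_tool([
  [-0.005,-0.003,-0.003,0],
  [-0.005,-0.003,-0.002,0],
  [0,0,0,0],
])

```text
time_s: 8.4
position: [0.6323, -0.1256, 0.0186]
orientation: [-178.9, -0.7, -168.0]
wrist_force: [0.5, 0.1, 0.2]
gripper_width: 1.0
```

```bash
python3 - <<'E'
from cell import bot
from h import *
s=bot.get_state();go(s,[.6295,-.125,.014])
d=bot.get_image("wrist");cv2.imwrite("pics/wrist4.png",d["frame"])
d=bot.get_image("scene");cv2.imwrite("pics/scene4.png",cv2.resize(d["frame"][130:270,180:360],None,fx=4,fy=4))
E
```

```text
tool z [-0.0081 -0.0207 -0.9998] y [-0.208  0.978 -0.019] y az 102.02 delta tool [0.0026 0.0013 0.0046]
z tilt in tool: toward x -0.70 deg, y 1.06 deg pos [ 0.6323 -0.1256  0.0186] F [0.5 0.1 0.2]
```

View pics/wrist4.png

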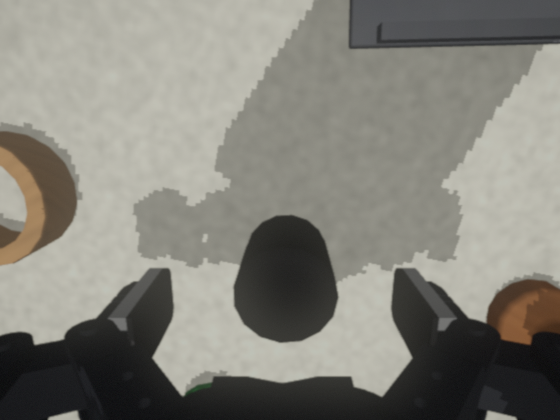

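View pics/scene4.png

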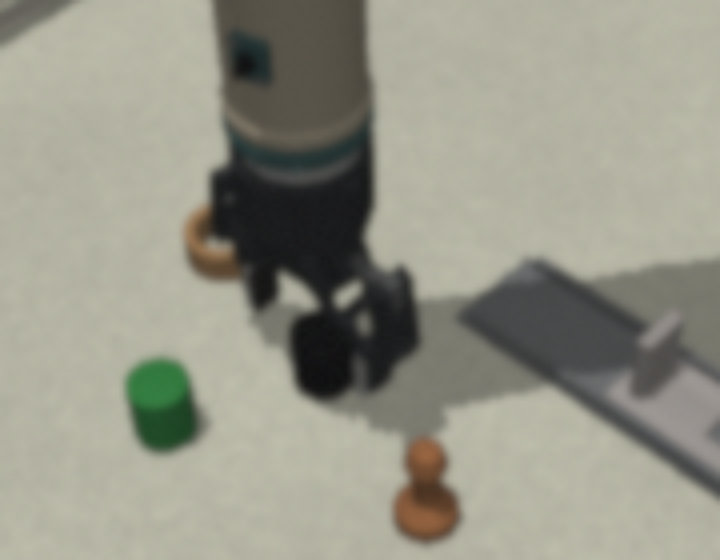

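>>> servo_tool([
  [0.0015,0.001,0.004,0],
  [0.001,0,0.004,0],
  [0,0,0,0],
])

```text
time_s: 8.88
position: [0.6278, -0.1248, 0.0094]
orientation: [-179.0, -0.8, -168.0]
wrist_force: [1.1, 0.2, 0.9]
gripper_width: 0.994
```

```bash
python3 - <<'E'
from cell import bot
from h import *
s=bot.get_state();go(s,[.6295,-.125,.010])
E
```

```text
tool z [-0.0107 -0.0199 -0.9997] y [-0.208  0.978 -0.017] y az 102.02 delta tool [-0.0016 -0.0006 -0.0006]
z tilt in tool: toward x -0.83 deg, y 0.99 deg pos [ 0.6278 -0.1248  0.0094] F [1.1 0.2 0.9]
```

Good. Closing on the cap.

>>> servo_tool([
  [-0.001,0,0,0],
  [0,0,0,0],
  [0,0,0,0],
  [0,0,0,0],
  [0,0,0,0],
  [0,0,0,0],
], hand=0.0, grip_force=60)

```text
time_s: 9.62
position: [0.629, -0.1243, 0.0096]
orientation: [-179.0, -0.8, -168.0]
wrist_force: [-0.7, 0.6, 0.7]
gripper_width: 0.422
```

```bash
python3 - <<'E'
from cell import bot
from h import *
s=bot.get_state();go(s,[.6295,-.125,.10]);print(s["gripper_width"]*.0854)
E
```

```text
tool z [-0.0106 -0.0194 -0.9998] y [-0.208  0.978 -0.017] y az 102.03 delta tool [ 0.0009 -0.0023 -0.0904]
z tilt in tool: toward x -0.83 deg, y 0.96 deg pos [ 0.629  -0.1243  0.0096] F [-0.7  0.6  0.7]
0.036050169158946564
```

>>> servo_tool([
  [0,0,-0.02,0],
  [0,0,-0.035,0],
  [0,0,-0.035,0],
  [0,0,-0.02,0],
  [0,0,0,0],
])

```text
time_s: 10.25
position: [0.631, -0.1227, 0.1277]
orientation: [-179.0, -0.7, -168.0]
wrist_force: [0.2, -0.2, -0.0]
gripper_width: 0.425
```

```bash
python3 - <<'E'
from cell import bot
from h import *
s=bot.get_state();go(s,[.460,.067,.10]);print(s["gripper_width"]*.0854)
d=bot.get_image("wrist");cv2.imwrite("pics/wrist5.png",d["frame"])
d=bot.get_image("scene");cv2.imwrite("pics/scene5.png",cv2.resize(d["frame"][100:240,180:360],None,fx=4,fy=4))
E
```

```text
tool z [-0.0074 -0.0203 -0.9998] y [-0.208  0.978 -0.018] y az 101.99 delta tool [0.1276 0.2215 0.0251]
z tilt in tool: toward x -0.66 deg, y 1.05 deg pos [ 0.631  -0.1227  0.1277] F [ 0.2 -0.2 -0. ]
0.03626075556216711
```

View pics/wrist5.png

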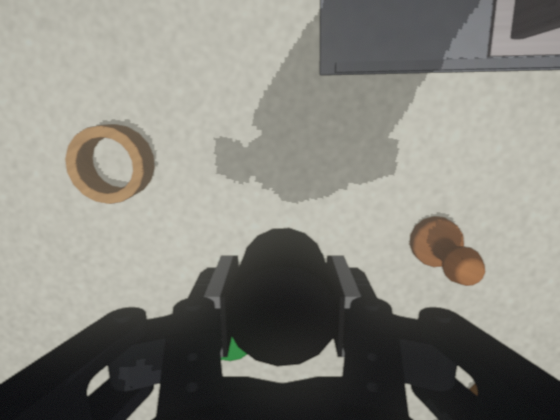

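View pics/scene5.png

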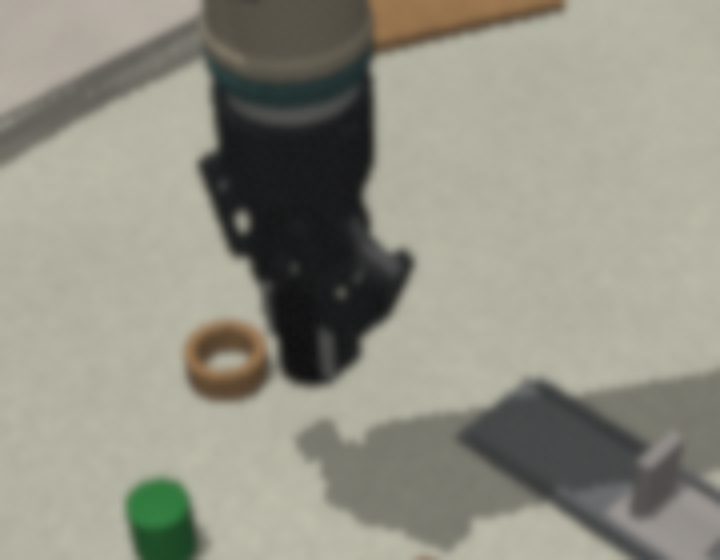

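The cap is held centred (wrist 222 to 342 px), with the green one untouched. Moving to a stand-off beside the stud so the wrist camera can see it.

>>> servo_tool([
  [0.011,0.044,0.003,0],
  [0.011,0.044,0.003,0],
  [0.011,0.044,0.003,0],
  [0.011,0.044,0.003,0],
  [0.011,0.044,0.003,0],
  [0,0,0,0],
  [0,0,0,0],
])

```text
time_s: 11.22
position: [0.522, 0.0852, 0.0998]
orientation: [-179.0, -1.6, -168.1]
wrist_force: [-0.0, 0.3, 0.0]
gripper_width: 0.419
```

```bash
python3 - <<'E'
from cell import bot
from h import *
s=bot.get_state();go(s,[.460,.067,.10])
d=bot.get_image("wrist");pickle.dump(d,open("wrist6.pkl","wb"))
u,v=proj(d,[.46,.067,.039]);print(u,v)
u,v=int(u),int(v)
cv2.imwrite("pics/wrist6.png",d["frame"])
c=d["frame"][max(0,v-50):v+50,max(0,u-65):u+65];print(max(0,v-50),max(0,u-65))
cv2.imwrite("pics/c6.png",cv2.resize(c,None,fx=6,fy=6,interpolation=cv2.INTER_CUBIC))
E
```

```text
tool z [-0.0238 -0.0231 -0.9995] y [-0.206  0.978 -0.018] y az 101.9 delta tool [ 0.0644 -0.0051  0.0017]
z tilt in tool: toward x -1.61 deg, y 1.01 deg pos [0.522  0.0852 0.0998] F [-0.   0.3  0. ]
275.09204680318663 115.42571571919457
65 210
```

View pics/wrist6.png

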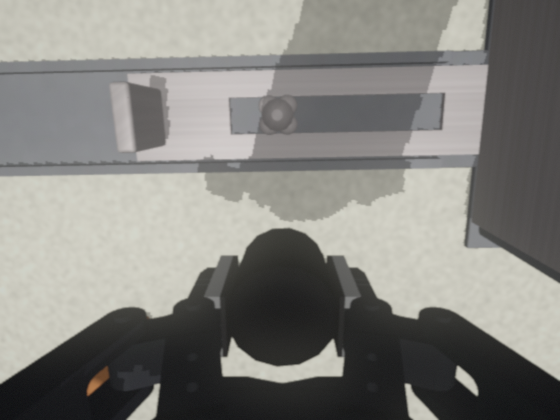

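View pics/c6.png

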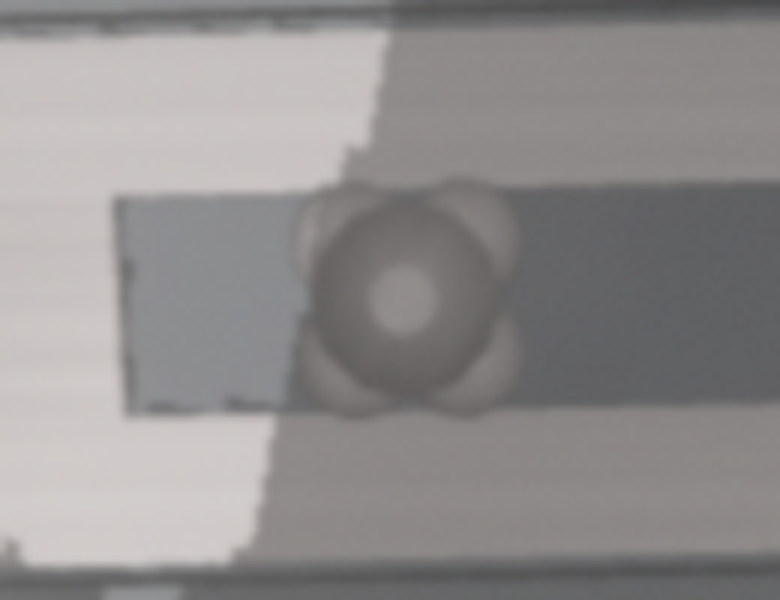

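```bash
python3 - <<'E'
from cell import bot
from h import *
d=pickle.load(open("wrist6.pkl","rb"))
p=onz(d,277.0,114.8,.039);print(p)
s=bot.get_state();go(s,[p[0],p[1],.065])
E
```

```text
[0.45946593 0.06794294 0.039     ]
tool z [-0.0245 -0.0225 -0.9994] y [-0.206  0.978 -0.017] y az 101.89 delta tool [ 0.0636 -0.0038  0.0366]
z tilt in tool: toward x -1.64 deg, y 0.97 deg pos [0.5218 0.0856 0.0997] F [ 0.6 -0.2 -0. ]
```

>>> servo_tool([
  [0.02,-0.001,0.002,0],
  [0.02,-0.001,0.002,0],
  [0.015,-0.001,0.002,0],
  [0.007,-0.0005,0.002,0],
  [0,0,0,0],
  [0,0,0,0],
])

```text
time_s: 12.02
position: [0.4642, 0.0622, 0.0929]
orientation: [-178.8, -1.5, -168.8]
wrist_force: [1.0, -0.5, -0.7]
gripper_width: 0.419
```

```bash
python3 - <<'E'
from cell import bot
from h import *
s=bot.get_state();go(s,[.4595,.068,.055]);print(s["joint_pos"].round(1))
E
```

```text
tool z [-0.0208 -0.0253 -0.9995] y [-0.195  0.981 -0.021] y az 101.26 delta tool [0.0025 0.0074 0.0378]
z tilt in tool: toward x -1.45 deg, y 1.19 deg pos [0.4642 0.0622 0.0929] F [ 1.  -0.5 -0.7]
[-23.5  36.5  17.  121.4 -20.3  26.1 110.2]
```

>>> servo_tool([
  [0.001,0.004,0.01,0],
  [0.001,0.003,0.01,0],
  [0,0.001,0.01,0],
  [0,0,0.004,0],
  [0,0,0,0],
  [0,0,0,0],
])

```text
time_s: 12.78
position: [0.4606, 0.0698, 0.0556]
orientation: [-178.8, -1.4, -168.7]
wrist_force: [0.2, -0.8, -0.4]
gripper_width: 0.418
```

```bash
python3 - <<'E'
from cell import bot
from h import *
s=bot.get_state();go(s,[.4595,.068,.055]);print(s["joint_pos"].round(1))
E
```

```text
tool z [-0.0206 -0.0254 -0.9995] y [-0.196  0.98  -0.021] y az 101.31 delta tool [ 0.0015 -0.0015  0.0007]
z tilt in tool: toward x -1.44 deg, y 1.19 deg pos [0.4606 0.0698 0.0556] F [ 0.2 -0.8 -0.4]
[-22.3  40.3  13.9 122.8 -22.4  20.7 111. ]
```

>>> servo_tool([
  [0.0013,-0.0015,0,0],
  [0,0,0,0],
  [0,0,0,0],
])

```text
time_s: 13.15
position: [0.4601, 0.0679, 0.0563]
orientation: [-178.8, -1.4, -168.7]
wrist_force: [-0.2, -0.1, -0.0]
gripper_width: 0.425
```

```bash
python3 - <<'E'
from cell import bot
from h import *
s=bot.get_state();go(s,[.4595,.068,.040])
d=bot.get_image("scene");cv2.imwrite("pics/scene7.png",cv2.convertScaleAbs(cv2.resize(d["frame"][150:290,280:450],None,fx=4,fy=4,interpolation=2),alpha=1.6))
d=bot.get_image("wrist");cv2.imwrite("pics/wrist7.png",d["frame"])
E
```

```text
tool z [-0.0193 -0.0252 -0.9995] y [-0.196  0.98  -0.021] y az 101.3 delta tool [0.0001 0.0006 0.0163]
z tilt in tool: toward x -1.37 deg, y 1.20 deg pos [0.4601 0.0679 0.0563] F [-0.2 -0.1 -0. ]
```

View pics/scene7.png

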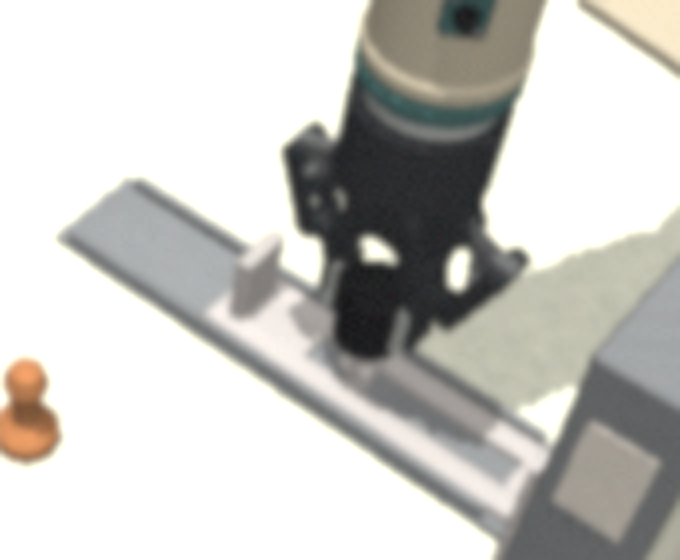

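View pics/wrist7.png

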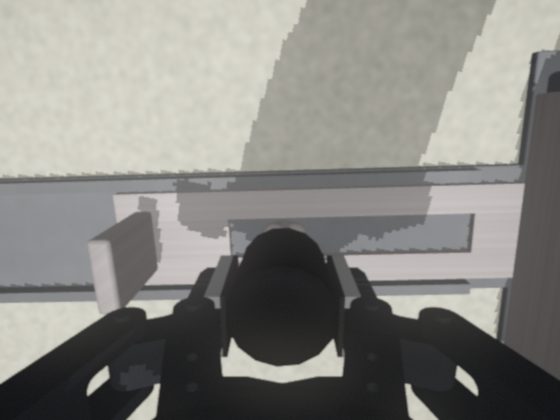

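The cap hangs right above the stud. I'll raise the grip and lower over the cone.

>>> servo_tool([
  [0,0.0003,0.005,0],
  [0,0,0.005,0],
  [0,0,0.004,0],
  [0,0,0,0],
], hand=0.0, grip_force=100)

```text
time_s: 13.75
position: [0.4595, 0.0679, 0.041]
orientation: [-178.8, -1.4, -168.7]
wrist_force: [-0.4, 0.4, -1.3]
gripper_width: 0.411
```

```bash
python3 - <<'E'
from cell import bot
from h import *
s=bot.get_state();go(s,[.4595,.068,.030])
E
```

```text
tool z [-0.0199 -0.0253 -0.9995] y [-0.196  0.98  -0.021] y az 101.31 delta tool [-0.0003  0.0003  0.011 ]
z tilt in tool: toward x -1.40 deg, y 1.20 deg pos [0.4595 0.0679 0.041 ] F [-0.4  0.4 -1.3]
```

>>> servo_tool([
  [0,0,0.004,0],
  [0,0,0.003,0],
  [0,0,0.003,0],
])

```text
time_s: 14.12
position: [0.459, 0.0677, 0.032]
orientation: [-178.9, -1.4, -168.7]
wrist_force: [-2.8, -0.1, 8.3]
gripper_width: 0.409
```

```bash
python3 - <<'E'
from cell import bot
from h import *
s=bot.get_state();go(s,[.4595,.068,.0206]);print(s["gripper_width"])
E
```

```text
tool z [-0.0201 -0.0242 -0.9995] y [-0.196  0.98  -0.02 ] y az 101.29 delta tool [-0.0008  0.0005  0.0114]
z tilt in tool: toward x -1.40 deg, y 1.13 deg pos [0.459  0.0677 0.032 ] F [-2.8 -0.1  8.3]
0.409388155988334
```

Contact with the balls (8 N). Pressing on.

>>> servo_tool([
  [-0.0003,0,0.004,0],
  [-0.0003,0,0.004,0],
])

```text
time_s: 14.38
position: [0.4583, 0.0675, 0.024]
orientation: [-178.9, -1.5, -168.7]
wrist_force: [-0.9, -1.2, -1.2]
gripper_width: 0.409
```

>>> servo_tool([
  [0,0,0.004,0],
  [0,0,0.004,0],
])

```text
time_s: 14.62
position: [0.4585, 0.0673, 0.0198]
orientation: [-179.0, -1.4, -168.8]
wrist_force: [-14.2, -2.0, 93.4]
gripper_width: 0.413
```

```bash
python3 - <<'E'
from cell import bot
from h import *
s=bot.get_state();go(s,[.4595,.068,.0206]);print(s["gripper_width"])
E
```

```text
tool z [-0.0202 -0.0213 -0.9996] y [-0.194  0.981 -0.017] y az 101.21 delta tool [-0.0012  0.0005 -0.0008]
z tilt in tool: toward x -1.37 deg, y 0.97 deg pos [0.4585 0.0673 0.0198] F [-14.2  -2.   93.4]
0.4134206750642506
```

Landed on the plate (TCP at 19.8 mm, expected about 20). The force is too high at 93 N, so I'm relaxing it before holding a moderate push.

>>> servo_tool([
  [0,0,0,0],
])

```text
time_s: 14.75
position: [0.4591, 0.0672, 0.0212]
orientation: [-179.0, -1.2, -168.8]
wrist_force: [0.1, -0.3, -0.8]
gripper_width: 0.412
```

```bash
python3 - <<'E'
from cell import bot
from h import *
s=bot.get_state();go(s,[.4595,.068,.0206]);print(s["gripper_width"])
E
```

```text
tool z [-0.0179 -0.0205 -0.9996] y [-0.194  0.981 -0.017] y az 101.18 delta tool [-0.0006  0.0007  0.0006]
z tilt in tool: toward x -1.23 deg, y 0.95 deg pos [0.4591 0.0672 0.0212] F [ 0.1 -0.3 -0.8]
0.4119785147042638
```

>>> servo_tool([
  [0,0,0.0015,0],
])

```text
time_s: 14.88
position: [0.4596, 0.0672, 0.0204]
orientation: [-179.1, -1.1, -168.8]
wrist_force: [-2.7, -0.8, 19.4]
gripper_width: 0.41
```

>>> servo_tool([
  [0,0,0.001,0],
])

```text
time_s: 15.0
position: [0.4597, 0.0672, 0.0204]
orientation: [-179.1, -1.1, -168.9]
wrist_force: [-3.8, -0.6, 25.2]
gripper_width: 0.42
```

>>> servo_tool([
  [0,0,0.001,0],
])

```text
time_s: 15.12
position: [0.4596, 0.0672, 0.0204]
orientation: [-179.1, -1.1, -168.9]
wrist_force: [-3.6, -1.1, 23.3]
gripper_width: 0.411
```

```bash
python3 - <<'E'
from cell import bot
from h import *
for n in ("scene","top","wrist"):
    d=bot.get_image(n);f=d["frame"]
    if n=="scene":f=cv2.convertScaleAbs(cv2.resize(f[150:290,280:450],None,fx=4,fy=4,interpolation=2),alpha=1.8)
    cv2.imwrite(f"pics/{n}8.png",f)
for i in range(6): bot.get_image("scene")
s=bot.get_state();go(s,[.4595,.068,.0206]);print(s["time_s"],s["gripper_width"])
E
```

```text
tool z [-0.0156 -0.0186 -0.9997] y [-0.193  0.981 -0.015] y az 101.14 delta tool [ 0.      0.0008 -0.0002]
z tilt in tool: toward x -1.08 deg, y 0.87 deg pos [0.4597 0.0672 0.0204] F [-2.9 -0.  22.4]
15.575 0.41325171737130995
```

View pics/scene8.png

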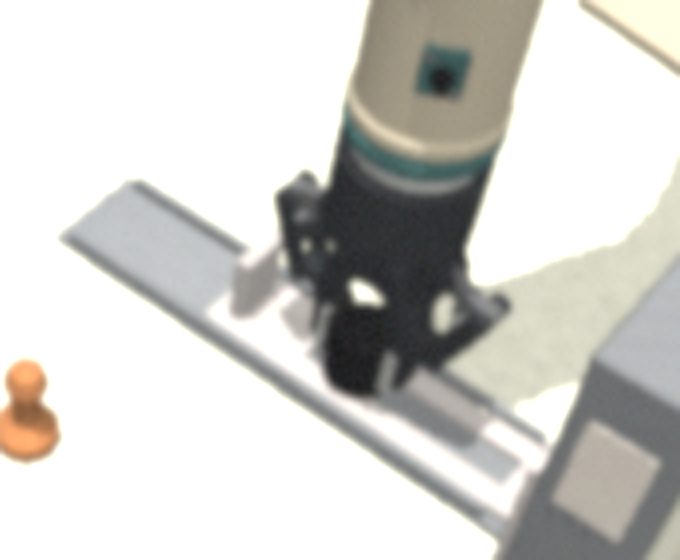

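View pics/wrist8.png

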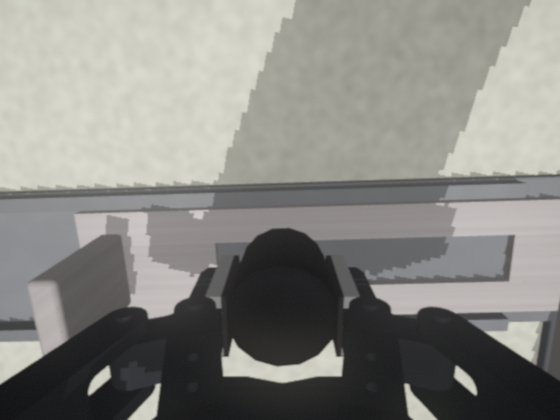

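View pics/top8.png

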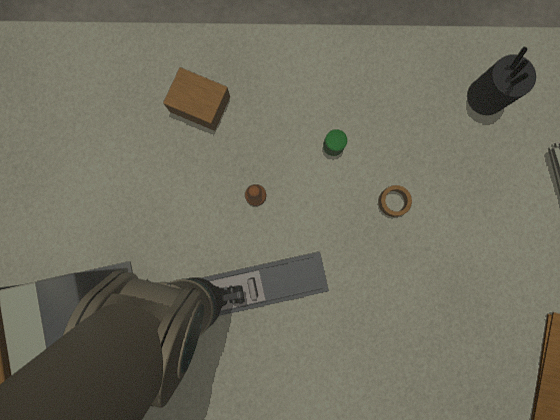

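```bash
python3 - <<'E'
from h import *
a=cv2.resize(cv2.imread("pics/scene2.png"),None,fx=1/3,fy=1/3,interpolation=cv2.INTER_AREA) # x220 y150 alpha1.5
b=cv2.imread("pics/scene8.png");b=cv2.resize(b,None,fx=.25,fy=.25,interpolation=cv2.INTER_AREA) # x280,y150
A=a[60:84,112:128];B=b[50:94,42:78]   # tab patch: px 332..348, y 210..234
A=cv2.resize(cv2.cvtColor(A,6),None,fx=8,fy=8,interpolation=2);B=cv2.resize(cv2.cvtColor(B,6),None,fx=8,fy=8,interpolation=2)
r=cv2.matchTemplate(B,A,5);_,m,_,l=cv2.minMaxLoc(r);print(m,l[0]/8+42+280-332,l[1]/8+50+150-210)
E
```

```text
0.9275789856910706 -0.125 -0.125
```

The tab has moved less than 0.2 px since the push, so the stop is still at its end. Force holds at 22 N with the rim on the plate. Handing in.

```bash
python3 - <<'E'
from cell import bot
print(bot.get_state()["wrist_force"]);print(bot.close_job())
E
```

```text
[-2.93919306 -0.0423847  22.41563332]
the job is handed in; nothing more can be done
None
```

I slid the stop to its hard end and snapped the cap fully down on the stud. I handed the job in at about 15.6 s, still gripping the cap and pressing it down with about 22 N.

**Stop:** the push ended against a hard stop at about 11 N. The pictures show the fence against the first binder. The push tab moved less than 0.2 px between then and the last check.

**Cap:** it met the balls at about 8 N, the force dropped at the click, and then the rim landed. The tool came to rest at 20.4 mm height, against about 20.6 mm expected for a seated rim.

**What was not ideal:**
- **Landing force:** it spiked to 93 N as the rim landed, because vertical stiffness was higher than I assumed. That is under the 120 N wrist limit, and I relaxed it at once. I could not measure separately what the arm or gripper body pressed on, so the 40 N limit is unchecked.
- **Tool tilt:** the tool stayed about 1° off vertical. The hand hides the rim, so I judged it flat on the plate from the height and the steady force, not by sight.

The stamp, tape, carton and green look-alike appear unmoved in the last top picture.

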